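# Get the rear padlock off the crowded hook

### The job

Two padlocks hang one behind the other on one hook of the rail. Move the front one (nearest the hook's tip) over to the empty hook and leave it hanging there, then take the rear padlock off and stand it upright on its base in the wooden tray.

Things in the scene. Friction and masses are not known exactly. Their poses are not given: they have to be found in the camera images.
- front_lock: Brass padlock, nearer the hook's tip. Origin: centre of underside; z up, y width, x depth. Body 56 (y) x 28 (x) x 50 mm high; 0.3 kg. Shackle above it: closed square loop of bar 8 mm thick, 10 deep (x), 48 wide outside (y), opening 32 wide x 40 high, its top at 98 mm. Hangs straight by the loop; grip from above across the loop's two legs, fingers straddling the hook. Starts 100-110 mm from the rail.
- rear_lock: Steel padlock with a black band, behind the front one: starts 50-58 mm from the rail. Origin: centre of underside; z up, y width, x depth. Body 72 (y) x 30 (x) mm up to 36 mm, shoulders 60 wide up to 50 mm; 0.4 kg. Same shackle as the front lock: loop 48 mm wide outside, opening 32 x 40 high above the shoulders, top at 98 mm.
- spare_hook: Empty one of 3 equal parallel hooks 140 mm apart on a white rail, tips in line (the third holds a tape roll). Origin: root, at the rail's face, on the prong's top, 190 mm above the bench. Level prong 12 mm wide (y), 6 thick, 160 long towards -x. A lip on the last 5 mm stands 8 mm up: lift a lock 10 to 30 mm to slide it off or on. Hanging locks' origins are 90 mm below this one. Rail top is 9 mm above.
- tray: Open wooden tray on the bench, to the left or right of the rail; 170 (x) x 150 (y) mm, 28 mm high, walls and floor 5 mm thick, 0.9 kg. Origin: centre of its underside; z up. A dark closed parts case of similar size lies on the other side.
There are look-alikes about, which are no part of the job. Of the things shaped like the tray, the wooden one is meant. Leave any green or pink look-alike of the rear_lock alone.

How it is judged (in metres and radians):
On the way, in this order (a step that is already met when the one before it is completed fails the run):
1. the front padlock hangs by its shackle on the empty hook, released, while the rear one still hangs on its own hook (x of front_lock in the frame of spare_hook between -0.15 and -0.01 m and y of front_lock in the frame of spare_hook between -0.016 and 0.016 m and z of front_lock in the frame of spare_hook between -0.096 and -0.084 m and angle between front_lock's own z axis and vertical below 0.2 rad and contact force between front_lock and the fingers below 0.2 N and linear speed of front_lock below 0.03 m/s and distance of rear_lock from where it was at the start of the episode below 0.06 m), for 0.2 s.
2. the rear padlock stands upright in the tray (x of rear_lock in the frame of tray between -0.075 and 0.075 m and y of rear_lock in the frame of tray between -0.065 and 0.065 m and z of rear_lock in the frame of tray between -0.002 and 0.011 m and angle between rear_lock's own z axis and vertical below 0.2 rad), for 0.2 s.
At the end, for the whole second after the job is handed in: The front padlock hangs by its shackle on the formerly empty hook (anywhere between rail and tip, at its hanging height within 6 mm, within 11 degrees of upright) and the rear padlock stands on its base on the tray's floor, inside the walls, within 11 degrees of upright; both released and at rest (all of step 2 and x of front_lock in the frame of spare_hook between -0.15 and -0.01 m and y of front_lock in the frame of spare_hook between -0.016 and 0.016 m and z of front_lock in the frame of spare_hook between -0.096 and -0.084 m and angle between front_lock's own z axis and vertical below 0.2 rad and contact force between each of front_lock, rear_lock and the fingers below 0.2 N and linear speed of each of front_lock, rear_lock below 0.03 m/s); the robot touches nothing.
It also fails if it takes over 58 s, if anything falls off the work surface, if the arm or the gripper's body presses on something with over 40 N, if the wrist force passes 120 N, or if a joint passes its speed limit or range.

### The arm

A 6-joint arm with a two-finger parallel gripper is mounted at the origin on the work surface. World frame = base frame: x ahead of the robot, y to its left, z up, the work surface at z = 0. Lengths are in mm, angles in degrees, forces in N, time in s.
With the tool pointing down it reaches from about 300 to 825 mm from the base axis. Payload 5.4 kg.
Tool frame: the origin (TCP) lies at the very end of the fingers, on their centre line; the grasp point (between the pads) lies 19 mm behind it; z points along the fingers, y is the line along which they close (so a half turn about z gives the same grasp; the last joint's range is limited). The gripper opens to 92 mm and grips with 3 to 60 N. Pads are 20 mm wide; open, the fingers measure 128 mm over their backs; the gripper's body (75 mm by 189 mm) begins 69 mm behind the grasp point.
Start: joints at [-85.606, 9.076, 91.501, -0, 79.423, -12.038], TCP at [162.635, -551.503, 214.601] pointing down, gripper open.
Joint ranges: [-166.64, 166.64], [-54.1, 131.32], [10.49, 154.53], [-73.88, 253.88], [9.74, 151.15], [-171.62, 171.62]. Speed limits (degrees/s): [147.25, 147.25, 180, 180, 180, 180].

### API

Orientations are given as [roll, pitch, yaw] about the fixed x, y, z axes, in that order (R = Rz(yaw) Ry(pitch) Rx(roll)).
In Python, from plant import env, camera, camera_info gives the robot as it stands.
- The arm moves only by the tool jog_arm, never from a script. Its argument "increments" is a list of rows, each an object of numbers: "x", "y", "z": the shift along the world's x, y, z in mm; "spin": the turn about the world's z in degrees; "grip": the opening, from -1 (shut) to 1 (fully open). A call has exactly 8 rows; each row shifts and turns the commanded pose from where the row before left it; what a row does not reach is not made up. A row lasts 1/12 s, in which the tool goes at most 41.7 mm and 7.16 degrees, less where a joint would pass 70% of its speed; a pose out of reach is approached as far as the arm can. A call is refused whole if a number of a shift passes 41.7 or a number of a turn 7.16, either way. A call with a gripper value outside its range is refused whole. The fingers move at their own pace and stop on an object; "squeeze" is the grip in N (left out, the last holds). Time passes only in rows, so rows that do not move let the fingers close, or fill a call up. It gives the time, the measured TCP pose, the force, the opening and the grip force at its end, in the units of the state.
- env.state(): the state, without advancing time (a new reading comes with each control period).
- camera(name): name is "side" or "top"; returns the picture (480x640x3 uint8, red, green, blue); there is no depth.
- camera_info(name): a dict with "intrinsics" (3x3 intrinsics, pixels), "k1" (the pictures are not rectified: a ray, as slopes to the right and down, at radius r is drawn at 1 + k1 r^2 times it, then the intrinsics apply), "rvec" (rotation vector, rad) and "tvec" (3), from world to camera coordinates, as OpenCV has them. Camera axes: x right, y down, z forward; pixel columns grow to the right and rows downward; lengths in mm; the calibration is good to about 2 mm. A picture is of the moment at which its call begins. camera_info takes no time and is no camera call.
- env.job_done(): hands the job in; it is judged then, once.
The state is a dict: "time_s": time; "joint_positions": joint angles; "dq": joint speeds; "joint_torque": joint torques, N m; "eef_pos": TCP position; "tool_rot": TCP orientation; "ft_force": force on the tool from outside, world axes, zero at the start; "torque": the same for the moment, N m; "finger_gap": finger opening in mm; "grip_force": force on a finger pad.
Only numpy, scipy, OpenCV 4.12 (cv2) and the standard library are available. Lean on these libraries where they do the work, as an engineer would, in place of code of your own. Each camera call takes 0.05 s, during which the arm holds its last target. There are 200 camera calls.

## Working session

There is one attempt and no reset: what is moved stays moved. The work goes in short steps, Python scripts to look and compute and a tool call to move; the robot and the scene stay as the last step left them, time stands still between calls to the robot, and variables do not carry over. Pictures are saved under pics/ and viewed, at most 10 in all, crops included, and the job is handed in when it is done.

Besides the shell and the picture viewer there is one more tool, called as name(argument=value, ...), one argument or row to a line, values as JSON. jog_arm: Moves the arm, as the interface text tells. Its arguments: {"type":"object","properties":{"increments":{"type":"array"},"squeeze":{"type":"number"}},"required":["increments"]}

```bash
mkdir -p pics
cat > h.py <<'E'
from plant import env, camera, camera_info
import numpy as np, cv2
def snap(n,f):
    im=camera(n); cv2.imwrite('pics/'+f,im[:,:,::-1]); return im
def ray(n,u,v):
    c=camera_info(n);K=np.array(c['intrinsics'],float);R=cv2.Rodrigues(np.array(c['rvec'],float))[0];t=np.array(c['tvec'],float).ravel()
    d=np.array([(u-K[0,2])/K[0,0],(v-K[1,2])/K[1,1]]);s=d.copy()
    for _ in range(20): s=d/(1+c['k1']*(s@s))
    return -R.T@t, R.T@np.array([*s,1])
def onplane(n,u,v,z,ax=2):
    o,d=ray(n,u,v); return o+d*(z-o[ax])/d[ax]
def proj(n,P):
    c=camera_info(n);K=np.array(c['intrinsics'],float)
    return cv2.projectPoints(np.array(P,float).reshape(-1,1,3),np.array(c['rvec'],float),np.array(c['tvec'],float),K,np.array([c['k1'],0,0,0],float))[0].reshape(-1,2)
E
python3 - <<'E'
from h import *
a=snap('top','t0.png');b=snap('side','s0.png')
for n in('top','side'):
    o,d=ray(n,320,240);print(n,o.round(),d.round(2),camera_info(n)['k1'])
s=env.state();print(s['time_s'],s['eef_pos'],s['tool_rot'],s['finger_gap'])
E
```

```text
top [ 390. -129. 1271.] [ 0.18  0.   -0.98] 0.014525057630552268
side [441. 798. 943.] [ 0.11 -0.76 -0.65] -0.14758925992913685
0.1 [ 162.59410473 -550.95092022  213.74064657] [-1.79906908e+02 -1.92913228e-02  1.64318800e+01] 92.01574432656447
```

View pics/t0.png

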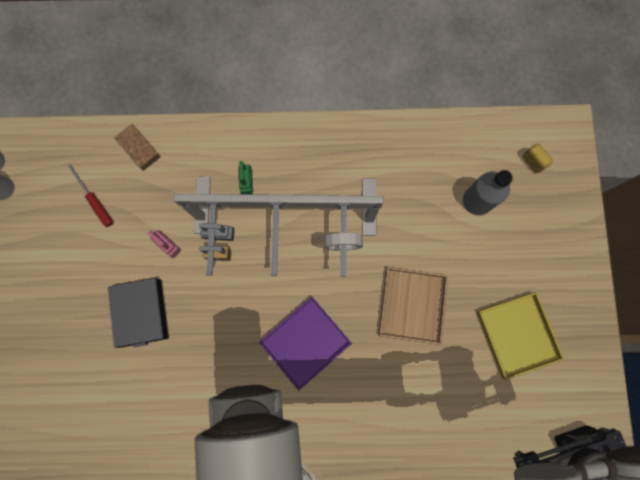

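View pics/s0.png

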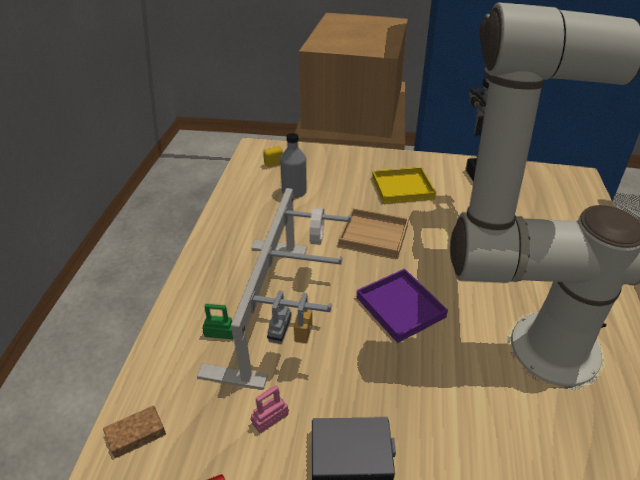

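The top view shows the locks on the left hook (about 212, 240), the empty hook in the middle (about 275, 240), the tape roll on the right hook (343, 240) and the wooden tray at about (412, 305). The side view agrees. I'll take a closer crop and measure from it.

Run:
```python
from h import *
a=cv2.imread('pics/t0.png');b=cv2.imread('pics/s0.png')
c=cv2.resize(a[180:290,170:390],None,fx=3.6,fy=3.6,interpolation=cv2.INTER_CUBIC)
d=cv2.resize(b[180:350,190:370],None,fx=3.4,fy=3.4,interpolation=cv2.INTER_CUBIC)
cv2.imwrite('pics/t0c.png',c);cv2.imwrite('pics/s0c.png',d)
# tray: wood vs bench - contour via darker edge, reported by threshold
hsv=cv2.cvtColor(a,cv2.COLOR_BGR2HSV)
print(hsv[305,412],hsv[330,470],hsv[269,412],hsv[240,275],hsv[240,300])
m=(hsv[...,1]<60)&(hsv[...,2]>60)
for r in range(202,282,4):
    xs=np.where(m[r,260:292])[0]+260
    print(r,xs.min() if len(xs) else None,xs.max() if len(xs) else None, end=' | ')
```

```text
[ 15 101 157] [ 18  86 152] [ 18  87 153] [120   4 121] [ 17  86 154]
202 260 291 | 206 260 291 | 210 273 278 | 214 273 278 | 218 273 278 | 222 272 278 | 226 272 278 | 230 272 278 | 234 272 277 | 238 272 277 | 242 272 277 | 246 272 277 | 250 272 277 | 254 272 277 | 258 272 277 | 262 271 277 | 266 271 276 | 270 271 276 | 274 271 276 | 278 None None |
```

View pics/t0c.png

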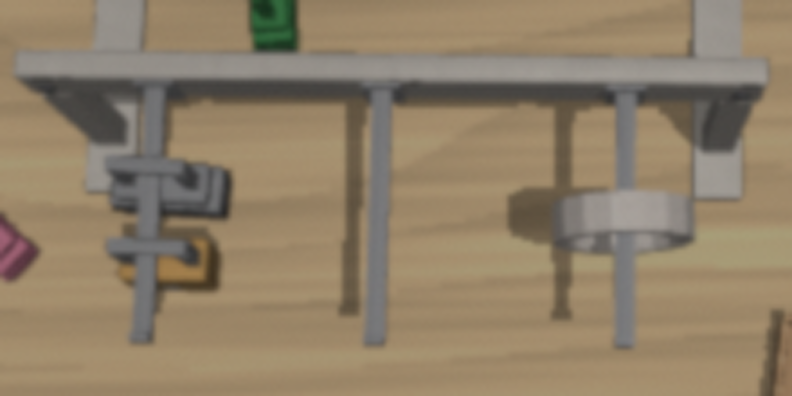

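View pics/s0c.png

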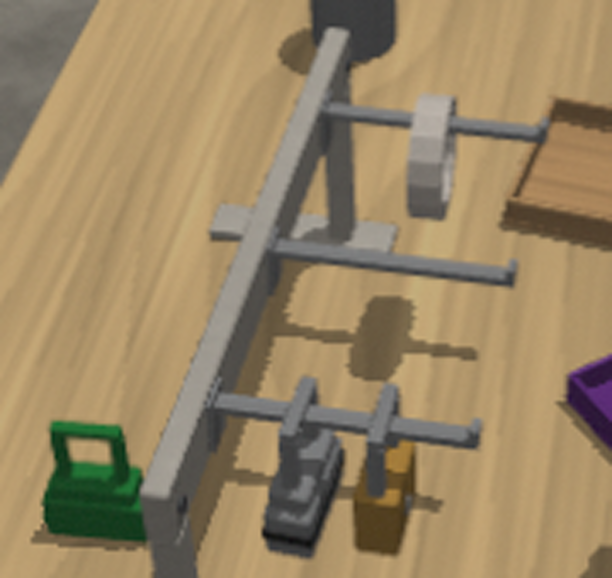

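Run:
```python
from h import *
f=lambda x,y,z:onplane('top',(x+.5)/3.6-.5+170,(y+.5)/3.6-.5+180,z).round(1)
for n,x,y,z in [('tipL',142,338,198),('tipM',375,342,198),('tipR',625,344,198),('rootL',155,88,190),('rootM',382,90,190),('rootR',626,92,190),('railTopL',16,78,199),('railTopR',766,87,199),('railbackL',18,53,199),('railbackR',768,60,199),
 ('front L',107,248,198),('front R',197,250,198),('rear L',107,166,198),('rear R',197,168,198)]: print(n,f(x,y,z))
g=lambda x,y,z:onplane('side',(x+.5)/3.4-.5+190,(y+.5)/3.4-.5+180,z).round(1)
for n,x,y,z in [('tipM',512,263,198),('tipL',478,423,198),('tipR',546,122,198),('front far',392,387,198),('front near',378,420,198),('rear far',310,380,198),('rear near',290,418,198)]: print('s',n,g(x,y,z))
# tray
a=cv2.imread('pics/t0.png');hsv=cv2.cvtColor(a,cv2.COLOR_BGR2HSV).astype(int)
m=((hsv[...,1]>=94)&(hsv[...,0]<=17)).astype(np.uint8);w=np.zeros_like(m);w[255:355,365:460]=m[255:355,365:460]
w=cv2.morphologyEx(w,cv2.MORPH_OPEN,np.ones((3,3)))
w=cv2.morphologyEx(w,cv2.MORPH_CLOSE,np.ones((5,5)))
cs=max(cv2.findContours(w,0,2)[0],key=cv2.contourArea)
r=cv2.minAreaRect(cs);print(r)
for p in cv2.boxPoints(r): print(p.round(1),onplane('top',*p,28).round(1))
print('c',onplane('top',*r[0],20).round(1))
```

```text
tipL [522.5 113.6 198. ]
tipM [517.3 -24.4 198. ]
tipR [ 513.1 -172.2  198. ]
rootL [677.2 110.6 190. ]
rootM [673.  -28.3 190. ]
rootR [ 668.5 -177.4  190. ]
railTopL [682.8 193.2 199. ]
railTopR [ 667.5 -261.8  199. ]
railbackL [698.5 192.5 199. ]
railbackR [ 684.3 -263.7  199. ]
front L [577.  135.7 198. ]
front R [574.7  81.8 198. ]
rear L [627.2 136.9 198. ]
rear R [624.8  82.6 198. ]
s tipM [516.2 -25.1 198. ]
s tipL [519.4 113.8 198. ]
s tipR [ 509.8 -174.   198. ]
s front far [573.   92.9 198. ]
s front near [576.5 120.  198. ]
s rear far [621.6  94.6 198. ]
s rear near [626.8 126.1 198. ]
((413.300537109375, 305.4960632324219), (62.670387268066406, 70.25596618652344), 6.842772960662842)
[378.  336.6] [ 382.3 -258.6   28. ]
[386.4 266.9] [ 551.1 -286.1   28. ]
[448.6 274.4] [ 529.5 -438.    28. ]
[440.2 344.1] [ 362.1 -406.9   28. ]
c [ 455.6 -348.8   20. ]
```

Crop findings: front loop top bar is at about (152, 249), rear bar at about (152, 167), and the tips are at y≈340. Both views agree on x to about 3 mm. The hook spacing isn't even, so I'll remeasure the prong columns by mask.

Run:
```python
from h import *
a=cv2.imread('pics/t0.png');hsv=cv2.cvtColor(a,cv2.COLOR_BGR2HSV).astype(int)
s=hsv[...,1]
for nm,c0,c1,rs in[('L',200,224,(262,265,268,271)),('L0',203,224,(210,213,216)),('M',260,290,(212,220,230,240,250,260,270)),('R',332,355,(212,218,224,228,255,260,265,270))]:
  for r in rs:
    w=np.clip(86-s[r,c0:c1],0,86)*(s[r,c0:c1]<55);x=np.where(w>0)[0]+c0
    c=(w*np.arange(c0,c1)).sum()/w.sum();print(nm,r,x.min(),x.max(),onplane('top',c,r,190).round(1))
# front/rear bar: grey rows at columns left of the prong
for col in (201,203,205,207): print(col,[int(v) for v in np.where(s[220:258,col]<55)[0]+220])
for r in (226,227,248,249,250): print(r,[int(v) for v in np.where(s[r,190:240]<55)[0]+190])
```

```text
L 262 207 213 [548.4 114.3 190. ]
L 265 207 212 [541.9 114.8 190. ]
L 268 207 212 [535.4 115.1 190. ]
L 271 206 212 [528.9 115.7 190. ]
L0 210 203 215 [663.9 117.8 190. ]
L0 213 203 215 [657.1 117.8 190. ]
L0 216 203 215 [650.4 117.8 190. ]
M 212 273 278 [656.3 -27.7 190. ]
M 220 273 278 [638.3 -27.4 190. ]
M 230 272 277 [616. -26. 190.]
M 240 272 277 [593.8 -25.4 190. ]
M 250 272 277 [571.8 -25.  190. ]
M 260 272 276 [549.9 -24.2 190. ]
M 270 271 276 [528.3 -23.4 190. ]
R 212 341 346 [ 653.2 -176.7  190. ]
R 218 341 346 [ 639.7 -176.4  190. ]
R 224 341 346 [ 626.3 -175.7  190. ]
R 228 341 346 [ 617.3 -175.5  190. ]
R 255 341 346 [ 557.8 -173.7  190. ]
R 260 341 346 [ 546.9 -173.5  190. ]
R 265 341 346 [ 536.  -173.2  190. ]
R 270 341 346 [ 525.2 -172.9  190. ]
201 [220, 221, 222, 223, 224, 225, 226, 227, 228, 229, 230, 231, 232, 233, 234, 235, 236, 246, 247, 248, 249, 250]
203 [220, 221, 222, 223, 224, 225, 226, 227, 228, 229, 230, 231, 232, 233, 234, 235, 236, 237, 246, 247, 248, 249, 250, 251]
205 [220, 221, 222, 223, 224, 225, 226, 227, 228, 229, 230, 231, 232, 233, 234, 235, 236
[... 286 characters left out ...]
 207, 208, 209, 210, 211, 212, 213, 214, 215, 216, 217, 218, 219, 220, 221, 222, 223, 224, 225, 226, 227, 228, 229, 230]
227 [194, 195, 196, 197, 198, 199, 200, 201, 202, 203, 204, 205, 206, 207, 208, 209, 210, 211, 212, 213, 214, 215, 216, 217, 218, 219, 220, 221, 222, 223, 224, 225, 226, 227, 228, 229, 230, 231, 232]
248 [199, 200, 201, 202, 203, 204, 205, 206, 207, 208, 209, 210, 211, 212, 213, 214, 215, 216, 217, 218, 219, 220, 221, 222]
249 [200, 201, 202, 203, 204, 205, 206, 207, 208, 209, 210, 211, 212, 213, 214, 215, 216, 217, 218, 219, 220, 221, 222, 223]
250 [200, 201, 202, 203, 204, 205, 206, 207, 208, 209, 210, 211, 212, 213, 214, 215, 216, 217, 218, 219, 220, 221, 222, 223, 224]
```

jog_arm(
  increments=[
    {"z":40,"spin":-6,"grip":1},
    {"x":20,"y":30,"z":10,"spin":-6,"grip":1},
    {"x":20,"y":32,"spin":-6,"grip":1},
    {"x":20,"y":32,"grip":1},
    {"x":20,"y":32,"grip":1},
    {"x":20,"y":32,"grip":1},
    {"x":20,"y":32,"grip":1},
    {"x":20,"y":32,"grip":1},
  ],
)

```text
validation failed for argument at $.in...
```

jog_arm(
  increments=[
    {"x":0,"y":0,"z":40,"spin":-6,"grip":1},
    {"x":20,"y":30,"z":10,"spin":-6,"grip":1},
    {"x":20,"y":32,"z":0,"spin":-6,"grip":1},
    {"x":20,"y":32,"z":0,"spin":0,"grip":1},
    {"x":20,"y":32,"z":0,"spin":0,"grip":1},
    {"x":20,"y":32,"z":0,"spin":0,"grip":1},
    {"x":20,"y":32,"z":0,"spin":0,"grip":1},
    {"x":20,"y":32,"z":0,"spin":0,"grip":1},
  ],
  squeeze=25,
)

```text
time_s: 0.77
eef_pos: [303.1, -327.6, 264.2]
tool_rot: [-180.0, 0.0, -1.6]
ft_force: [1.0, -0.0, 0.1]
finger_gap: 92.3
grip_force: 0.0
```

jog_arm(
  increments=[
    {"x":20,"y":33,"z":0,"spin":0,"grip":1},
    {"x":20,"y":33,"z":0,"spin":0,"grip":1},
    {"x":20,"y":33,"z":0,"spin":0,"grip":1},
    {"x":20,"y":33,"z":0,"spin":0,"grip":1},
    {"x":20,"y":33,"z":0,"spin":0,"grip":1},
    {"x":20,"y":33,"z":0,"spin":0,"grip":1},
    {"x":20,"y":33,"z":0,"spin":0,"grip":1},
    {"x":20,"y":33,"z":0,"spin":0,"grip":1},
  ],
)

```text
time_s: 1.43
eef_pos: [463.1, -63.5, 264.4]
tool_rot: [180.0, 0.0, -1.6]
ft_force: [-0.2, -0.4, 0.1]
finger_gap: 91.7
grip_force: 0.0
```

jog_arm(
  increments=[
    {"x":20,"y":33,"z":0,"spin":0,"grip":1},
    {"x":20,"y":33,"z":0,"spin":0,"grip":1},
    {"x":20,"y":33,"z":0,"spin":0,"grip":1},
    {"x":20,"y":33,"z":0,"spin":0,"grip":1},
    {"x":20,"y":33,"z":0,"spin":0,"grip":1},
    {"x":12,"y":8,"z":0,"spin":0,"grip":1},
    {"x":0,"y":0,"z":0,"spin":0,"grip":1},
    {"x":0,"y":0,"z":0,"spin":0,"grip":1},
  ],
)

```text
time_s: 2.1
eef_pos: [574.3, 107.7, 263.8]
tool_rot: [180.0, 0.1, -1.5]
ft_force: [0.2, -0.0, -0.1]
finger_gap: 91.8
grip_force: 0.0
```

Run:
```python
from h import *
print(env.state()['eef_pos'])
a=snap('top','t1.png');b=snap('side','s1.png')
c=cv2.resize(a[150:330,130:350],None,fx=2.2,fy=2.2);d=cv2.resize(b[150:350,230:400],None,fx=1.98,fy=1.98)
cv2.imwrite('pics/c1.png',np.hstack([c[:396,:460],d[:396,:336]])[:,:,::-1])
```

```text
[574.25433911 107.67981428 263.76651668]
```

View pics/c1.png

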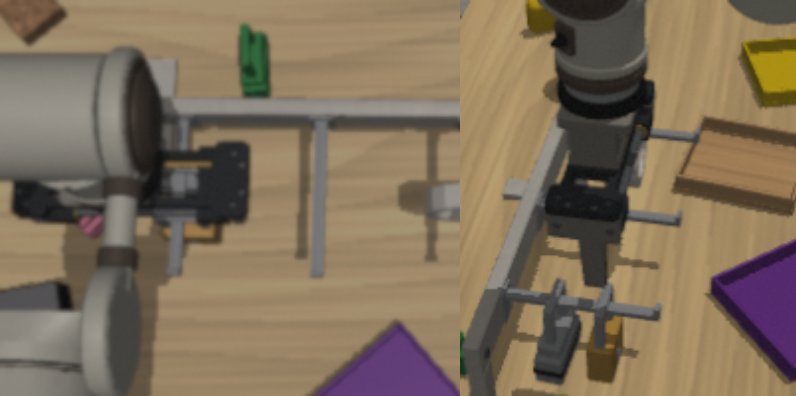

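The gripper hangs over the front loop at crop (600, 260) in the side view, with both fingers clear of the loop. Descending.

jog_arm(
  increments=[
    {"x":0,"y":4,"z":-20,"spin":0,"grip":1},
    {"x":1,"y":0,"z":-25,"spin":0,"grip":1},
    {"x":0,"y":0,"z":-25,"spin":0,"grip":1},
    {"x":0,"y":0,"z":-20,"spin":0,"grip":1},
    {"x":0,"y":0,"z":-12,"spin":0,"grip":1},
    {"x":0,"y":0,"z":0,"spin":0,"grip":1},
    {"x":0,"y":0,"z":0,"spin":0,"grip":0.3},
    {"x":0,"y":0,"z":0,"spin":0,"grip":0},
  ],
  squeeze=25,
)

```text
time_s: 2.87
eef_pos: [576.6, 111.1, 164.5]
tool_rot: [-180.0, -0.2, -1.6]
ft_force: [0.3, -0.6, 1.1]
finger_gap: 80.7
grip_force: 0.0
```

jog_arm(
  increments=[
    {"x":0,"y":0,"z":0,"spin":0,"grip":-0.3},
    {"x":0,"y":0,"z":0,"spin":0,"grip":-0.3},
    {"x":0,"y":0,"z":0,"spin":0,"grip":-0.3},
    {"x":0,"y":0,"z":0,"spin":0,"grip":-0.3},
    {"x":0,"y":0,"z":0,"spin":0,"grip":-0.3},
    {"x":0,"y":0,"z":0,"spin":0,"grip":-0.3},
    {"x":0,"y":0,"z":0,"spin":0,"grip":-0.3},
    {"x":0,"y":0,"z":0,"spin":0,"grip":-0.3},
  ],
)

```text
time_s: 3.53
eef_pos: [575.8, 111.9, 163.0]
tool_rot: [-180.0, -0.0, -1.6]
ft_force: [-0.6, 2.8, 2.3]
finger_gap: 48.1
grip_force: 25.0
```

Gripped: the gap of 48.1 mm matches the loop width. Lift 20, then slide out past the tip (x≈517).

jog_arm(
  increments=[
    {"x":0,"y":0,"z":5,"spin":0,"grip":-0.3},
    {"x":0,"y":0,"z":7,"spin":0,"grip":-0.3},
    {"x":0,"y":0,"z":6,"spin":0,"grip":-0.3},
    {"x":0,"y":0,"z":2,"spin":0,"grip":-0.3},
    {"x":-5,"y":0,"z":0,"spin":0,"grip":-0.3},
    {"x":-10,"y":0,"z":0,"spin":0,"grip":-0.3},
    {"x":-12,"y":0,"z":0,"spin":0,"grip":-0.3},
    {"x":-12,"y":1,"z":0,"spin":0,"grip":-0.3},
  ],
  squeeze=30,
)

```text
time_s: 4.2
eef_pos: [535.6, 112.2, 182.2]
tool_rot: [180.0, 0.1, -1.6]
ft_force: [0.3, 0.1, -2.6]
finger_gap: 47.7
grip_force: 30.0
```

jog_arm(
  increments=[
    {"x":-12,"y":1,"z":0,"spin":0,"grip":-0.3},
    {"x":-12,"y":0,"z":0,"spin":0,"grip":-0.3},
    {"x":-12,"y":1,"z":0,"spin":0,"grip":-0.3},
    {"x":-12,"y":0,"z":0,"spin":0,"grip":-0.3},
    {"x":-8,"y":0,"z":0,"spin":0,"grip":-0.3},
    {"x":0,"y":0,"z":0,"spin":0,"grip":-0.3},
    {"x":0,"y":0,"z":0,"spin":0,"grip":-0.3},
    {"x":0,"y":0,"z":0,"spin":0,"grip":-0.3},
  ],
)

```text
time_s: 4.87
eef_pos: [481.1, 114.4, 182.7]
tool_rot: [180.0, -0.0, -1.6]
ft_force: [0.5, -0.1, -2.7]
finger_gap: 47.6
grip_force: 30.0
```

The lock hangs free (−2.7 N). Moving sideways to the empty hook.

jog_arm(
  increments=[
    {"x":0,"y":-8,"z":0,"spin":0,"grip":-0.3},
    {"x":0,"y":-20,"z":0,"spin":0,"grip":-0.3},
    {"x":0,"y":-25,"z":0,"spin":0,"grip":-0.3},
    {"x":0,"y":-25,"z":0,"spin":0,"grip":-0.3},
    {"x":0,"y":-25,"z":0,"spin":0,"grip":-0.3},
    {"x":0,"y":-22,"z":0,"spin":0,"grip":-0.3},
    {"x":0,"y":-12,"z":0,"spin":0,"grip":-0.3},
    {"x":0,"y":0,"z":0,"spin":0,"grip":-0.3},
  ],
)

```text
time_s: 5.53
eef_pos: [481.0, -25.0, 182.7]
tool_rot: [180.0, -0.0, -1.8]
ft_force: [0.3, 0.7, -2.2]
finger_gap: 47.8
grip_force: 30.0
```

Run:
```python
from h import *
print(env.state()['eef_pos'])
a=snap('top','t2.png');b=snap('side','s2.png')
c=cv2.resize(a[180:330,190:340],None,fx=2.64,fy=2.64);d=cv2.resize(b[180:350,260:410],None,fx=2.33,fy=2.33)
print(c.shape,d.shape)
cv2.imwrite('pics/c2.png',np.hstack([c[:396],d[:396]])[:,:,::-1])
```

```text
[480.97578463 -24.97024231 182.66955773]
(396, 396, 3) (396, 350, 3)
```

View pics/c2.png

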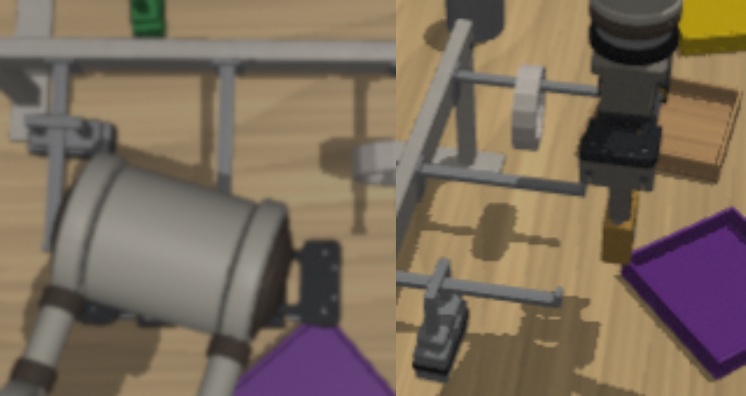

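The front lock is in the grip in front of the empty hook's tip (side crop about 620, 230), and the rear lock still hangs at its place. Sliding on.

jog_arm(
  increments=[
    {"x":5,"y":2,"z":0,"spin":0,"grip":-0.3},
    {"x":12,"y":0,"z":0,"spin":0,"grip":-0.3},
    {"x":14,"y":0,"z":0,"spin":0,"grip":-0.3},
    {"x":14,"y":-1,"z":0,"spin":0,"grip":-0.3},
    {"x":14,"y":0,"z":0,"spin":0,"grip":-0.3},
    {"x":14,"y":-1,"z":0,"spin":0,"grip":-0.3},
    {"x":14,"y":0,"z":0,"spin":0,"grip":-0.3},
    {"x":10,"y":-1,"z":0,"spin":0,"grip":-0.3},
  ],
)

```text
time_s: 6.3
eef_pos: [579.0, -21.7, 182.3]
tool_rot: [-180.0, -0.0, -1.4]
ft_force: [0.6, -0.8, -2.5]
finger_gap: 47.6
grip_force: 30.0
```

jog_arm(
  increments=[
    {"x":8,"y":0,"z":0,"spin":0,"grip":-0.3},
    {"x":0,"y":0,"z":0,"spin":0,"grip":-0.3},
    {"x":0,"y":0,"z":-5,"spin":0,"grip":-0.3},
    {"x":0,"y":0,"z":-6,"spin":0,"grip":-0.3},
    {"x":0,"y":0,"z":-5,"spin":0,"grip":-0.3},
    {"x":0,"y":0,"z":-3,"spin":0,"grip":-0.3},
    {"x":0,"y":0,"z":0,"spin":0,"grip":-0.3},
    {"x":0,"y":0,"z":0,"spin":0,"grip":-0.3},
  ],
)

```text
time_s: 6.97
eef_pos: [585.3, -23.5, 163.3]
tool_rot: [-180.0, 0.0, -1.6]
ft_force: [0.1, -0.2, -2.3]
finger_gap: 47.7
grip_force: 30.0
```

jog_arm(
  increments=[
    {"x":0,"y":0,"z":-1,"spin":0,"grip":-0.3},
    {"x":0,"y":0,"z":0,"spin":0,"grip":0.2},
    {"x":0,"y":0,"z":0,"spin":0,"grip":0.6},
    {"x":0,"y":0,"z":0,"spin":0,"grip":1},
    {"x":0,"y":0,"z":0,"spin":0,"grip":1},
    {"x":0,"y":0,"z":0,"spin":0,"grip":1},
    {"x":0,"y":0,"z":0,"spin":0,"grip":1},
    {"x":0,"y":0,"z":0,"spin":0,"grip":1},
  ],
)

```text
time_s: 7.63
eef_pos: [585.7, -23.5, 162.6]
tool_rot: [180.0, -0.0, -1.6]
ft_force: [0.3, -0.4, -1.2]
finger_gap: 91.2
grip_force: 0.0
```

jog_arm(
  increments=[
    {"x":0,"y":0,"z":0,"spin":0,"grip":1},
    {"x":0,"y":0,"z":10,"spin":0,"grip":1},
    {"x":0,"y":0,"z":20,"spin":0,"grip":1},
    {"x":0,"y":0,"z":25,"spin":0,"grip":1},
    {"x":0,"y":0,"z":25,"spin":0,"grip":1},
    {"x":0,"y":0,"z":20,"spin":0,"grip":1},
    {"x":0,"y":10,"z":0,"spin":0,"grip":1},
    {"x":5,"y":25,"z":0,"spin":0,"grip":1},
  ],
)

```text
time_s: 8.3
eef_pos: [591.4, 9.9, 264.8]
tool_rot: [179.9, -0.2, -1.8]
ft_force: [0.3, -0.3, -0.9]
finger_gap: 92.0
grip_force: 0.0
```

jog_arm(
  increments=[
    {"x":10,"y":30,"z":0,"spin":0,"grip":1},
    {"x":10,"y":30,"z":0,"spin":0,"grip":1},
    {"x":10,"y":25,"z":0,"spin":0,"grip":1},
    {"x":5,"y":15,"z":0,"spin":0,"grip":1},
    {"x":0,"y":0,"z":0,"spin":0,"grip":1},
    {"x":0,"y":0,"z":0,"spin":0,"grip":1},
    {"x":0,"y":0,"z":0,"spin":0,"grip":1},
    {"x":0,"y":0,"z":0,"spin":0,"grip":1},
  ],
)

```text
time_s: 8.97
eef_pos: [625.4, 110.2, 262.6]
tool_rot: [180.0, 0.0, -1.7]
ft_force: [0.2, 0.2, -0.2]
finger_gap: 92.2
grip_force: 0.0
```

Run:
```python
from h import *
print(env.state()['eef_pos'])
a=snap('top','t3.png');b=snap('side','s3.png')
c=cv2.resize(a[180:330,190:340],None,fx=2.64,fy=2.64);d=cv2.resize(b[180:350,230:380],None,fx=2.33,fy=2.33)
cv2.imwrite('pics/c3.png',np.hstack([c[:396],d[:396]])[:,:,::-1])
```

```text
[625.41590612 110.245347   262.56104564]
```

View pics/c3.png

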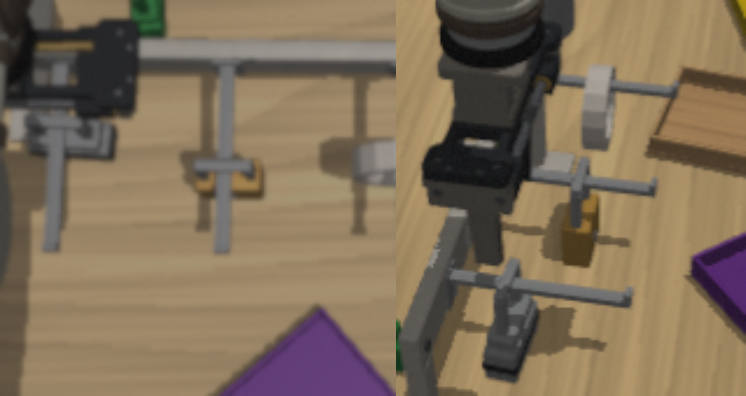

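The front lock hangs on the middle hook (top crop about 224, 165), and the rear lock is untouched at about (512, 270), below the gripper. Descending on it.

jog_arm(
  increments=[
    {"x":0,"y":2,"z":-20,"spin":0,"grip":1},
    {"x":0,"y":0,"z":-25,"spin":0,"grip":1},
    {"x":0,"y":0,"z":-25,"spin":0,"grip":1},
    {"x":0,"y":0,"z":-20,"spin":0,"grip":1},
    {"x":0,"y":0,"z":-10,"spin":0,"grip":1},
    {"x":0,"y":0,"z":0,"spin":0,"grip":1},
    {"x":0,"y":0,"z":0,"spin":0,"grip":0.3},
    {"x":0,"y":0,"z":0,"spin":0,"grip":0},
  ],
  squeeze=30,
)

```text
time_s: 9.73
eef_pos: [626.8, 113.2, 164.6]
tool_rot: [-180.0, -0.2, -1.6]
ft_force: [0.4, -0.7, 0.3]
finger_gap: 80.5
grip_force: 0.0
```

jog_arm(
  increments=[
    {"x":0,"y":0,"z":0,"spin":0,"grip":-0.3},
    {"x":0,"y":0,"z":0,"spin":0,"grip":-0.3},
    {"x":0,"y":0,"z":0,"spin":0,"grip":-0.3},
    {"x":0,"y":0,"z":0,"spin":0,"grip":-0.3},
    {"x":0,"y":0,"z":0,"spin":0,"grip":-0.3},
    {"x":0,"y":0,"z":0,"spin":0,"grip":-0.3},
    {"x":0,"y":0,"z":0,"spin":0,"grip":-0.3},
    {"x":0,"y":0,"z":0,"spin":0,"grip":-0.3},
  ],
)

```text
time_s: 10.4
eef_pos: [625.8, 114.1, 163.0]
tool_rot: [-179.9, -0.0, -1.6]
ft_force: [-0.7, 3.3, 2.4]
finger_gap: 48.1
grip_force: 30.0
```

jog_arm(
  increments=[
    {"x":0,"y":0,"z":5,"spin":0,"grip":-0.3},
    {"x":0,"y":0,"z":7,"spin":0,"grip":-0.3},
    {"x":0,"y":0,"z":6,"spin":0,"grip":-0.3},
    {"x":0,"y":0,"z":2,"spin":0,"grip":-0.3},
    {"x":-6,"y":0,"z":0,"spin":0,"grip":-0.3},
    {"x":-12,"y":0,"z":0,"spin":0,"grip":-0.3},
    {"x":-15,"y":1,"z":0,"spin":0,"grip":-0.3},
    {"x":-15,"y":0,"z":0,"spin":0,"grip":-0.3},
  ],
  squeeze=35,
)

```text
time_s: 11.07
eef_pos: [576.4, 114.4, 182.0]
tool_rot: [180.0, 0.1, -1.6]
ft_force: [-0.2, 0.0, -3.9]
finger_gap: 47.6
grip_force: 35.0
```

jog_arm(
  increments=[
    {"x":-15,"y":1,"z":0,"spin":0,"grip":-0.3},
    {"x":-15,"y":0,"z":0,"spin":0,"grip":-0.3},
    {"x":-15,"y":1,"z":0,"spin":0,"grip":-0.3},
    {"x":-15,"y":0,"z":0,"spin":0,"grip":-0.3},
    {"x":-15,"y":0,"z":0,"spin":0,"grip":-0.3},
    {"x":-15,"y":0,"z":0,"spin":0,"grip":-0.3},
    {"x":-10,"y":0,"z":0,"spin":0,"grip":-0.3},
    {"x":0,"y":0,"z":0,"spin":0,"grip":-0.3},
  ],
)

```text
time_s: 11.73
eef_pos: [475.3, 116.6, 182.0]
tool_rot: [180.0, 0.1, -1.5]
ft_force: [0.1, 0.8, -4.4]
finger_gap: 47.8
grip_force: 35.0
```

jog_arm(
  increments=[
    {"x":-20,"y":-10,"z":0,"spin":0,"grip":-0.3},
    {"x":-15,"y":-20,"z":0,"spin":0,"grip":-0.3},
    {"x":0,"y":-30,"z":0,"spin":0,"grip":-0.3},
    {"x":0,"y":-35,"z":0,"spin":0,"grip":-0.3},
    {"x":0,"y":-35,"z":0,"spin":0,"grip":-0.3},
    {"x":0,"y":-35,"z":0,"spin":0,"grip":-0.3},
    {"x":0,"y":-35,"z":0,"spin":0,"grip":-0.3},
    {"x":0,"y":-35,"z":0,"spin":0,"grip":-0.3},
  ],
)

```text
time_s: 12.4
eef_pos: [442.6, -120.5, 182.8]
tool_rot: [180.0, -0.0, -1.6]
ft_force: [1.0, -0.4, -4.6]
finger_gap: 47.8
grip_force: 35.0
```

jog_arm(
  increments=[
    {"x":0,"y":-35,"z":0,"spin":-2,"grip":-0.3},
    {"x":0,"y":-35,"z":0,"spin":-2,"grip":-0.3},
    {"x":2,"y":-35,"z":0,"spin":-2,"grip":-0.3},
    {"x":3,"y":-35,"z":0,"spin":0,"grip":-0.3},
    {"x":5,"y":-35,"z":0,"spin":0,"grip":-0.3},
    {"x":4,"y":-30,"z":0,"spin":0,"grip":-0.3},
    {"x":2,"y":-20,"z":0,"spin":0,"grip":-0.3},
    {"x":0,"y":-5,"z":0,"spin":0,"grip":-0.3},
  ],
)

```text
time_s: 13.07
eef_pos: [458.5, -352.4, 182.4]
tool_rot: [179.9, -0.0, -7.7]
ft_force: [-0.2, -0.9, -4.1]
finger_gap: 47.9
grip_force: 35.0
```

jog_arm(
  increments=[
    {"x":0,"y":0,"z":-10,"spin":0,"grip":-0.3},
    {"x":0,"y":0,"z":-15,"spin":0,"grip":-0.3},
    {"x":0,"y":0,"z":-20,"spin":0,"grip":-0.3},
    {"x":0,"y":0,"z":-15,"spin":0,"grip":-0.3},
    {"x":0,"y":0,"z":-10,"spin":0,"grip":-0.3},
    {"x":0,"y":0,"z":0,"spin":0,"grip":-0.3},
    {"x":0,"y":0,"z":0,"spin":0,"grip":-0.3},
    {"x":0,"y":0,"z":0,"spin":0,"grip":-0.3},
  ],
)

```text
time_s: 13.73
eef_pos: [459.3, -348.7, 113.7]
tool_rot: [179.9, -0.1, -7.5]
ft_force: [0.3, -0.1, -4.9]
finger_gap: 47.7
grip_force: 35.0
```

Run:
```python
from h import *
print(env.state()['eef_pos'])
a=snap('top','t4.png');b=snap('side','s4.png')
c=cv2.resize(a[200:370,320:490],None,fx=2.33,fy=2.33);d=cv2.resize(b[130:300,260:430],None,fx=2.33,fy=2.33)
cv2.imwrite('pics/c4.png',np.hstack([c[:396],d[:396]])[:,:,::-1])
```

```text
[ 459.29100136 -348.65808659  113.67246078]
```

View pics/c4.png

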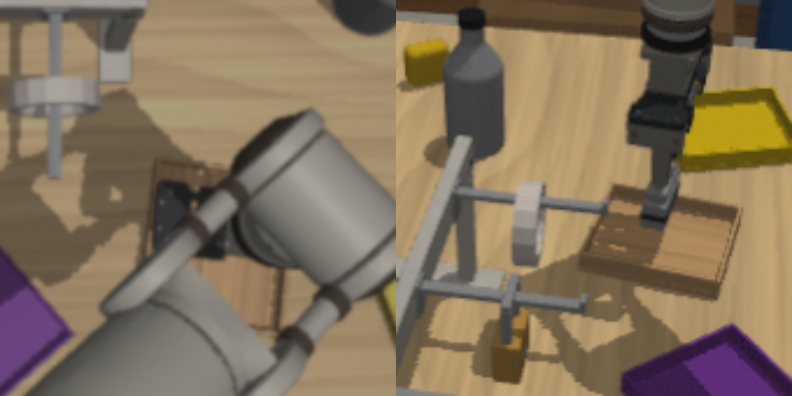

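The lock hangs upright over the tray (side crop about 655, 215), its underside near z≈50 mm. That fits the tray centre once it is lowered 45 mm.

jog_arm(
  increments=[
    {"x":-3,"y":0,"z":-10,"spin":0,"grip":-0.3},
    {"x":-2,"y":0,"z":-12,"spin":0,"grip":-0.3},
    {"x":0,"y":0,"z":-10,"spin":0,"grip":-0.3},
    {"x":0,"y":0,"z":-7,"spin":0,"grip":-0.3},
    {"x":0,"y":0,"z":-3,"spin":0,"grip":-0.3},
    {"x":0,"y":0,"z":-1,"spin":0,"grip":-0.3},
    {"x":0,"y":0,"z":0,"spin":0,"grip":-0.3},
    {"x":0,"y":0,"z":0,"spin":0,"grip":-0.3},
  ],
)

```text
time_s: 14.5
eef_pos: [453.9, -348.8, 69.9]
tool_rot: [180.0, -0.0, -7.6]
ft_force: [-0.1, -0.1, -5.1]
finger_gap: 47.7
grip_force: 35.0
```

jog_arm(
  increments=[
    {"x":0,"y":0,"z":-1,"spin":0,"grip":-0.3},
    {"x":0,"y":0,"z":-1,"spin":0,"grip":-0.3},
    {"x":0,"y":0,"z":0,"spin":0,"grip":-0.3},
    {"x":0,"y":0,"z":0,"spin":0,"grip":-0.3},
    {"x":0,"y":0,"z":0,"spin":0,"grip":-0.3},
    {"x":0,"y":0,"z":0,"spin":0,"grip":-0.3},
    {"x":0,"y":0,"z":0,"spin":0,"grip":-0.3},
    {"x":0,"y":0,"z":0,"spin":0,"grip":-0.3},
  ],
)

```text
time_s: 15.17
eef_pos: [454.1, -349.0, 68.3]
tool_rot: [180.0, -0.1, -7.6]
ft_force: [0.3, 0.3, 2.6]
finger_gap: 47.8
grip_force: 35.0
```

The force turned positive, so the lock is on the floor. Releasing and retreating upward.

jog_arm(
  increments=[
    {"x":0,"y":0,"z":0,"spin":0,"grip":0.1},
    {"x":0,"y":0,"z":0,"spin":0,"grip":0.5},
    {"x":0,"y":0,"z":0,"spin":0,"grip":1},
    {"x":0,"y":0,"z":0,"spin":0,"grip":1},
    {"x":0,"y":0,"z":0,"spin":0,"grip":1},
    {"x":0,"y":0,"z":0,"spin":0,"grip":1},
    {"x":0,"y":0,"z":0,"spin":0,"grip":1},
    {"x":0,"y":0,"z":0,"spin":0,"grip":1},
  ],
)

```text
time_s: 15.83
eef_pos: [453.6, -348.5, 67.6]
tool_rot: [-180.0, 0.0, -7.6]
ft_force: [0.2, -0.0, -0.2]
finger_gap: 91.9
grip_force: 0.0
```

jog_arm(
  increments=[
    {"x":0,"y":0,"z":10,"spin":0,"grip":1},
    {"x":0,"y":0,"z":25,"spin":0,"grip":1},
    {"x":0,"y":0,"z":30,"spin":0,"grip":1},
    {"x":0,"y":0,"z":30,"spin":0,"grip":1},
    {"x":0,"y":0,"z":30,"spin":0,"grip":1},
    {"x":-20,"y":0,"z":20,"spin":0,"grip":1},
    {"x":-30,"y":-10,"z":10,"spin":0,"grip":1},
    {"x":-30,"y":-20,"z":0,"spin":0,"grip":1},
  ],
)

```text
time_s: 16.5
eef_pos: [374.5, -378.8, 227.1]
tool_rot: [179.7, -0.3, -7.4]
ft_force: [-1.3, -1.3, 0.6]
finger_gap: 91.7
grip_force: 0.0
```

jog_arm(
  increments=[
    {"x":-30,"y":-30,"z":0,"spin":0,"grip":1},
    {"x":-30,"y":-30,"z":0,"spin":0,"grip":1},
    {"x":-20,"y":-30,"z":0,"spin":0,"grip":1},
    {"x":-10,"y":-20,"z":0,"spin":0,"grip":1},
    {"x":0,"y":0,"z":0,"spin":0,"grip":1},
    {"x":0,"y":0,"z":0,"spin":0,"grip":1},
    {"x":0,"y":0,"z":0,"spin":0,"grip":1},
    {"x":0,"y":0,"z":0,"spin":0,"grip":1},
  ],
)

```text
time_s: 17.17
eef_pos: [285.6, -486.4, 222.9]
tool_rot: [-180.0, -0.0, -7.5]
ft_force: [0.5, 0.1, 0.1]
finger_gap: 92.0
grip_force: 0.0
```

Run:
```python
from h import *
print(env.state()['eef_pos'])
a=snap('top','t5.png');b=snap('side','s5.png')
c=cv2.resize(a[180:350,250:460],None,fx=1.9,fy=1.9);d=cv2.resize(b[170:340,260:430],None,fx=1.9,fy=1.9)
cv2.imwrite('pics/c5.png',np.hstack([c,d])[:,:,::-1])
```

```text
[ 285.57530202 -486.41961399  222.86736492]
```

View pics/c5.png

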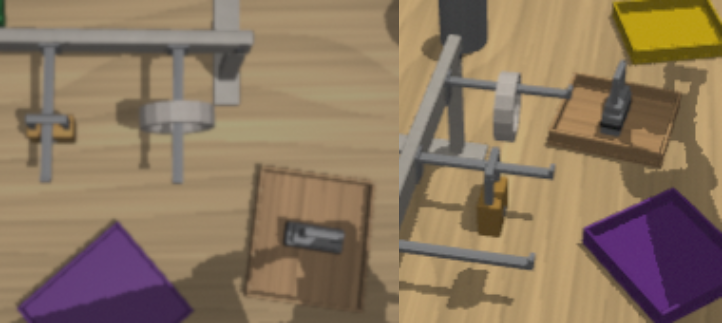

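The rear lock stands upright near the middle of the tray (crop 313, 236). The front lock hangs on the middle hook (47, 125), and the arm is clear.

```bash
python3 -c "
from plant import env
print(env.job_done())"
```

```text
the job is handed in; nothing more can be done
None
```

The job is handed in at about 17 s of the 58 s: in the last pictures the front padlock hangs released on the formerly empty hook, the rear padlock stands upright in the wooden tray, and the arm is clear; no verdict came back.

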